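# Index the lock latch round to the pointer by its star wheel

## Robot

A 6-joint arm with a two-finger parallel gripper is mounted at the origin on the work surface. World frame = base frame: x ahead of the robot, y to its left, z up, the work surface at z = 0. Lengths are in mm, angles in rad, forces in N, time in s.
With the tool pointing down it reaches from about 350 to 975 mm from the base axis. Payload 7.1 kg.
Tool frame: the origin (TCP) lies between the finger pads; the fingertips stand 19 mm ahead of it and the grasp point (between the pads) is the TCP (ctrl.tcp_to_tips is the distance from the TCP to the fingertips, in mm); z points along the fingers, y is the line along which they close (so a half turn about z gives the same grasp; the last joint's range is limited). The gripper opens to 88 mm and grips with 3 to 60 N. Pads are 20 mm wide; open, the fingers measure 115 mm over their backs; the gripper's body (75 mm by 178 mm) begins 61 mm behind the grasp point.
Start: joints at [-1.264, 0.423, 1.63, -0, 1.089, -0.019], TCP at [200.059, -592.099, 241.675] pointing down, gripper open.
Joint ranges: [-3, 3], [-0.9, 2.11], [0.09, 2.58], [-1.31, 4.45], [0.11, 2.69], [-2.54, 2.54]. Speed limits (rad/s): [2.39, 2.39, 3.01, 3.14, 3.14, 3.14].

## Interface

Orientations are given as a rotation vector (axis times angle).
In Python, from workcell import status, optics, ctrl gives the robot as it stands. The module is installed in compiled form; this text tells all that it offers.
- The arm moves only by the shell command python3 -m inch 'ROWS'. ROWS is JSON, a list that holds one entry, the list of rows, each a list of 7 numbers: the shift along the tool's x, y, z in mm, then the turn, a rotation vector about the tool's x, y, z in rad, then the opening in per cent of the stroke, from 0 (shut) to 100 (fully open). A call has 1 to 20 rows; each row is the pose to reach, as a shift and turn from the pose commanded when the call began, along the tool's axes at that moment; what a row does not reach only later rows make up. A row lasts 1/10 s, in which the tool goes at most 50 mm and 8.59 degrees, less where a joint would pass 70% of its speed; a pose out of reach is approached as far as the arm can. A call with a gripper value outside its range is refused whole. The fingers move at their own pace and stop on an object; the grip force is fixed at half the most. Time passes only in rows, so rows that repeat a pose let the fingers close. It gives the time, the measured TCP pose, the force, the opening and the grip force at its end, in the units of the state.
- status.get_obs(): the state, without advancing time (a new reading comes with each control period).
- optics.get_image(name): name is "side" or "top"; returns a dict with "frame" (384x512x3 uint8, red, green, blue), "fx", "fy", "cx", "cy" (pixels), "rvec" (rotation vector, rad) and "tvec" (3), from world to camera coordinates, as OpenCV has them. Camera axes: x right, y down, z forward; pixel columns grow to the right and rows downward; lengths in mm; the calibration is good to about 2 mm. A picture is of the moment at which its call begins. There is no depth.
- ctrl.close_job(): hands the job in; it is judged then, once.
The state is a dict: "t": time; "qpos": joint angles; "qvel": joint speeds; "joint_torque": joint torques, N m; "ee_pos": TCP position; "orientation": TCP orientation; "ft_force": force on the tool from outside, world axes, zero at the start; "moment": the same for the moment, N m; "width": finger opening in mm; "grasp_force": force on a finger pad.
Only numpy, scipy, OpenCV 4.12 (cv2) and the standard library are available. Lean on these libraries where they do the work, as an engineer would, in place of code of your own. Each camera call takes 0.05 s, during which the arm holds its last target. There are 200 camera calls.

## Task

Two spoked index fixtures stand on the fitter's bench; one carries a lock latch with a projecting nose, the other a plain round flange. Turn the latch anticlockwise, as seen from above, until its nose points straight at the index pointer on its own guard, by pushing the wheel's spokes one after another through the open side of the guard; leave it standing there. Do not push on the latch itself, and do not touch the other fixture.

Things in the scene. Friction and masses are not known exactly. Their poses are not given: they have to be found in the camera images.
- latch_fixture: Fixed fixture: grey base 252 mm across, 12 thick (all mm); origin on the wheel axis at table level, z up. Star wheel: 6 level round spokes, 12 thick, out to 112 from the axis, centre line 50 above the table, free beneath. A guard (roof top 64 high, 52 to 124 from the axis) covers them save for the open side: 60 degrees either side of own -x (roughly towards the robot). Index pointer: dark bar on the roof at own +x, 66-121 from the axis, top at 74.
- latch_wheel (a joint): Latch wheel's angle, rad, growing anticlockwise from above; 0 = nose at the pointer. Spokes lie at this angle + 0, 60, .. 300 degrees, counted anticlockwise from the fixture's +x; one is right under the nose. Stops at -2.95 and 0.6. Starts between -2.75 and -2.0, more than one push in the open side can cover. Turns stiffly (2 N at a spoke's outer part), no clicks, stays where left.
- latch: Lock latch, brass, 7 mm thick, bolted on the wheel's hub and turning with it: round eye of 20 mm radius and one nose 16 mm wide reaching 46 mm from the axis. Origin on the axis at its underside, 57 mm above the table; bolt head's top 70 mm above the table. Own +x along the nose, z up.
- round_fixture: The other fixture, same build and size (252 mm across, 74 mm high), but with a plain round brass flange of 42 mm radius on its hub. Origin at the centre of its underside, on the table. To be left untouched.

How it is judged:
By the outcome, as a careful person would: the job done as asked, in the order asked, and still so for the second after the job is handed in, with the robot touching nothing.
It also fails if it takes over 54 s, if anything falls off the work surface, if the arm or the gripper's body presses on something with over 40 N, if the wrist force passes 120 N, or if a joint passes its speed limit or range.

## Working session

There is one attempt and no reset: what is moved stays moved. The work goes in short steps, Python scripts to look and compute and a shell command to move; the robot and the scene stay as the last step left them, time stands still between calls to the robot, and variables do not carry over. Pictures are saved under pics/ and viewed, at most 10 in all, crops included, and the job is handed in when it is done.

```bash
mkdir -p pics; python3 - <<'E'
from workcell import status, optics
import cv2
for n in("top","side"):
    d=optics.get_image(n); cv2.imwrite(f"pics/{n}0.png",cv2.cvtColor(d["frame"],cv2.COLOR_RGB2BGR))
    print(n,[d[k] for k in("fx","fy","cx","cy","rvec","tvec")])
print(status.get_obs())
E
```

```text
top [371.54483777296196, 371.54483777296196, 261.1590007044599, 189.37023986792, array([ 2.00900687, -2.20525666,  0.24323745]), array([ 41.30132858, 595.16004572, 675.63763822])]
side [365.5351640927783, 365.5351640927783, 247.16541693803165, 192.31207133702677, array([ 0.81462037, -2.56080628,  1.07129275]), array([486.37438865, 284.65222338, 459.18463184])]
{'t': 0.1, 'qpos': array([-1.26399461e+00,  4.23774706e-01,  1.63058271e+00,  1.99945668e-05,
        1.08858393e+00, -1.90171607e-02]), 'qvel': array([ 0.0011203 , -0.00225544, -0.00212626, -0.00165021,  0.00149758,
       -0.0001996 ]), 'joint_torque': array([ 6.15306290e-04, -5.45609844e+01, -2.74324411e+01,  6.44266116e-02,
        1.88435800e-02, -7.65594137e-06]), 'ee_pos': array([ 199.93361484, -591.67478557,  240.98511062]), 'orientation': array([-3.09867941e+00, -5.09303013e-01,  2.76142150e-04]), 'ft_force': array([ 0.14591361, -0.00117   ,  0.45042368]), 'moment': array([-0.01927026,  0.0465755 ,  0.01370509]), 'grasp_force': 0.0, 'width': 87.7162073069334}
```

View pics/top0.png

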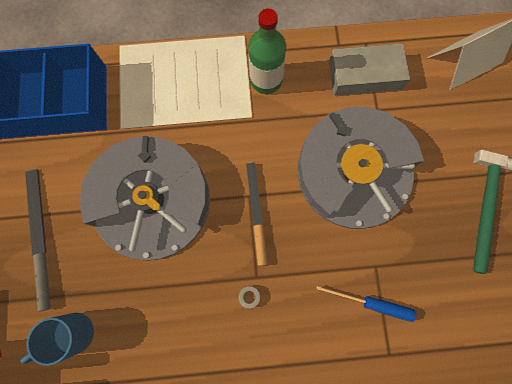

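View pics/side0.png

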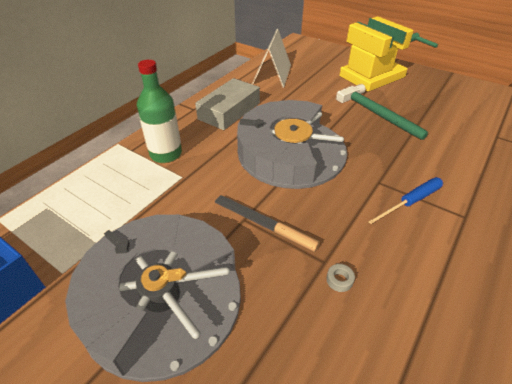

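The latch fixture is centred near (144,195) in the top view, with its pointer at (147,149) and its nose towards (157,207). The round one is at (361,164). I'll enlarge the latch fixture next.

```bash
cat > h.py <<'E'
import numpy as np, cv2
from workcell import status, optics
def ray(d,u,v,z):
    R=cv2.Rodrigues(d["rvec"])[0]; C=-R.T@d["tvec"]
    r=R.T@np.array([(u-d["cx"])/d["fx"],(v-d["cy"])/d["fy"],1]); return C+r*(z-C[2])/r[2]
def proj(d,P):
    K=np.array([[d["fx"],0,d["cx"]],[0,d["fy"],d["cy"]],[0,0,1]])
    return cv2.projectPoints(np.float64(P).reshape(-1,3),d["rvec"],d["tvec"],K,None)[0][:,0]
def crop(d,f,x,y,w,h,s):
    c=cv2.cvtColor(d["frame"],cv2.COLOR_RGB2BGR)[y:y+h,x:x+w]
    cv2.imwrite(f,cv2.resize(c,None,fx=s,fy=s,interpolation=cv2.INTER_CUBIC))
E
python3 - <<'E'
from h import *
d=optics.get_image("top"); crop(d,"pics/c1.png",74,128,144,140,4)
for n,u,v,z in[("bolt",142,195,70),("ptr",147,149,74),("round",361,164,60)]: print(n,ray(d,u,v,z))
E
```

```text
bolt [606.04209943 221.5880332   70.        ]
ptr [699.37384893 208.09176036  74.        ]
round [ 631.62356599 -222.27789137   60.        ]
```

View pics/c1.png

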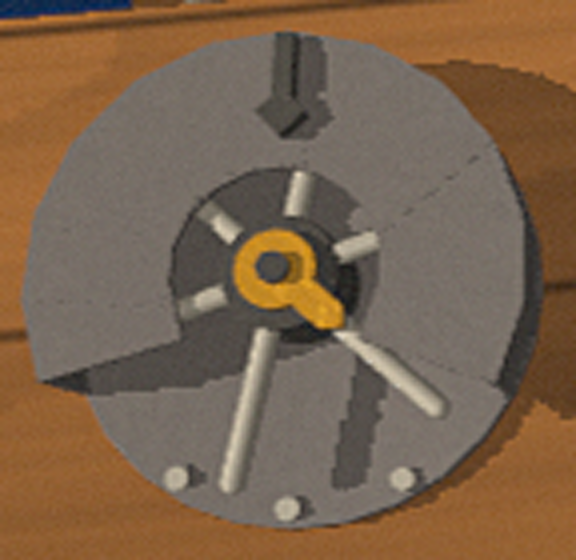

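```bash
python3 - <<'E'
from h import *
d=optics.get_image("top")
g=lambda u,v,z: ray(d,74+u/4,128+v/4,z)
bolt=g(273,265,70); c=g(274,269,64); po=g(288,38,74); pi=g(286,128,74); nose=g(335,322,64)
s1=g(232,485,50); s2=g(437,407,50); st=g(288,508,16)
a=lambda p,q:np.degrees(np.arctan2(*(q-p)[1::-1]))
print(bolt,c)
for n,p in dict(po=po,pi=pi,nose=nose,s1=s1,s2=s2,st=st).items(): print(n,p.round(1),np.hypot(*(p-bolt)[:2]).round(1),a(bolt,p).round(1))
print("ptr axis",a(pi,po), "stud->ptr",a(st,po))
E
```

```text
[607.51489025 221.06042784  70.        ] [606.86470447 222.45139839  64.        ]
po [724.2 209.5  74. ] 117.3 -5.7
pi [676.4 211.7  74. ] 69.5 -7.7
nose [577.2 193.   64. ] 41.3 -137.2
s1 [503.3 249.9  50. ] 108.1 164.5
s2 [532.3 147.6  50. ] 105.1 -135.7
st [492.1 232.9  16. ] 116.0 174.1
ptr axis -2.6553075667309947 stud->ptr -5.766098486041509
```

```bash
cat >> h.py <<'E'
from scipy.spatial.transform import Rotation as Rn
C=np.array([607,221.5]); 
def plan(wps,r=92):  # wps: (finger angle deg about the axis, tcp z); tool x outward, tool down
    o=status.get_obs(); p=o["ee_pos"]; R=Rn.from_rotvec(o["orientation"])
    for phi,z in wps:
        a=np.radians(phi); t=np.r_[C+r*np.array([np.cos(a),np.sin(a)]),z]
        Rt=Rn.from_matrix(np.column_stack([[np.cos(a),np.sin(a),0],[np.sin(a),-np.cos(a),0],[0,0,-1]]))
        print(phi,z,np.round(R.inv().apply(t-p),1),np.round((R.inv()*Rt).as_rotvec(),3))
E
python3 -c "
from h import *
plan([(140,240),(140,115)])"
```

```text
140 240 [ 598.1 -718.9    1.9] [-0.000e+00 -1.000e-03 -2.118e+00]
140 115 [ 598.1 -718.8  126.9] [-0.000e+00 -1.000e-03 -2.118e+00]
```

```bash
python3 -m inch '[[[300,-360,0,0,0,-1,0],[300,-360,0,0,0,-1,0],[300,-360,0,0,0,-1,0],[300,-360,0,0,0,-1,0],[300,-360,0,0,0,-1,0],[300,-360,0,0,0,-1,0],[300,-360,0,0,0,-1,0],[300,-360,0,0,0,-1,0],[598,-719,0,0,0,-2.118,0],[598,-719,0,0,0,-2.118,0],[598,-719,0,0,0,-2.118,0],[598,-719,0,0,0,-2.118,0],[598,-719,0,0,0,-2.118,0],[598,-719,0,0,0,-2.118,0],[598,-719,0,0,0,-2.118,0],[598,-719,0,0,0,-2.118,0],[598,-719,0,0,0,-2.118,0],[598,-719,0,0,0,-2.118,0],[598,-719,0,0,0,-2.118,0],[598,-719,0,0,0,-2.118,0]]]'
python3 -c "
from h import *
print(status.get_obs()['qpos'])
plan([(140,240),(140,115)])"
```

```text
t: 2.2
ee_pos: [537.6, 284.4, 241.4]
orientation: [1.069, 2.953, 0.003]
ft_force: [-0.0, -0.6, -0.1]
width: 0.7
grasp_force: 0.0
[ 4.66675732e-01  3.98219928e-01  1.66979064e+00  6.76895019e-04
  1.07186693e+00 -4.10036418e-01]
140 240 [-1.5 -3.6  1.4] [0.002 0.    0.004]
140 115 [ -1.5  -3.8 126.4] [0.002 0.    0.004]
```

```bash
python3 -m inch '[[[-1,-3,50,0,0,0,0],[-1,-3,100,0,0,0,0],[-1,-3,140,0,0,0,0],[-1,-3,150,0,0,0,0],[-1,-3,150,0,0,0,0]]]'
python3 -c "
from h import *
crop(optics.get_image('side'),'pics/s1.png',40,180,240,200,3)
plan([(140,85),(140,52)])"
```

```text
t: 2.7
ee_pos: [534.3, 276.4, 90.5]
orientation: [-1.074, -2.95, 0.004]
ft_force: [-0.1, -1.1, 0.4]
width: 0.0
grasp_force: 0.0
140 85 [1.5 3.3 7.3] [-0. -0. -0.]
140 52 [ 1.5  3.3 40.3] [-0. -0. -0.]
```

View pics/s1.png

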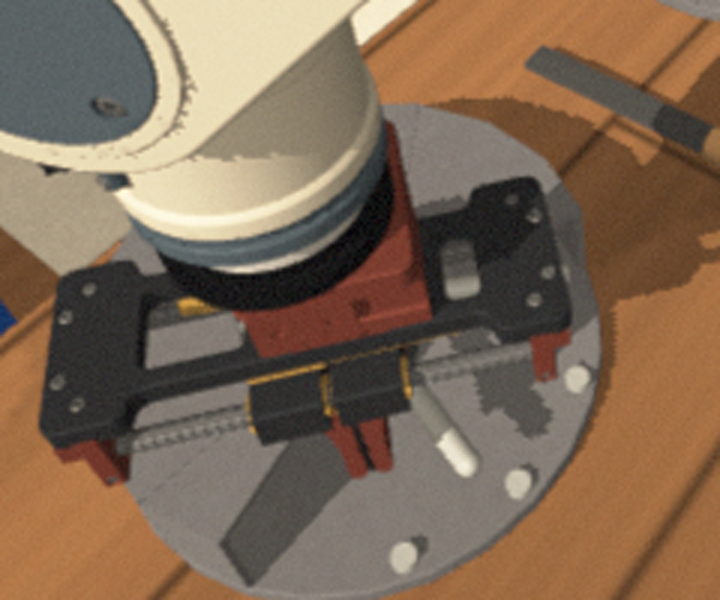

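The closed fingers (crop 365,465) hang clear of the spoke (tip 455,455), on its clockwise side. I'll go down.

```bash
python3 -m inch '[[[1,3,12,0,0,0,0],[1,3,25,0,0,0,0],[1,3,38,0,0,0,0],[1,3,38,0,0,0,0],[1,3,38,0,0,0,0]]]'
python3 -c "
from h import *
plan([(p,52) for p in range(140,198,4)]+[(197,52),(191,52),(191,115)])"
```

```text
t: 3.25
ee_pos: [536.2, 280.3, 53.2]
orientation: [-1.074, -2.952, 0.001]
ft_force: [-0.5, 0.6, -0.5]
width: 0.4
grasp_force: 0.0
140 52 [-0.1  0.4  1.2] [-0.001 -0.     0.   ]
144 52 [-0.3 -6.   1.2] [-0.001 -0.    -0.069]
148 52 [ -1.  -12.4   1.2] [-0.001 -0.    -0.139]
152 52 [ -2.1 -18.7   1.3] [-0.001 -0.001 -0.209]
156 52 [ -3.6 -24.9   1.3] [-0.001 -0.001 -0.279]
160 52 [ -5.6 -31.    1.3] [-0.001 -0.001 -0.349]
164 52 [ -8.  -37.    1.3] [-0.001 -0.001 -0.419]
168 52 [-10.8 -42.8   1.3] [-0.001 -0.001 -0.488]
172 52 [-14.  -48.3   1.3] [-0.001 -0.001 -0.558]
176 52 [-17.6 -53.6   1.3] [-0.001 -0.001 -0.628]
180 52 [-21.6 -58.7   1.3] [-0.001 -0.001 -0.698]
184 52 [-25.9 -63.5   1.3] [-0.001 -0.001 -0.768]
188 52 [-30.5 -67.9   1.3] [-0.001 -0.001 -0.837]
192 52 [-35.4 -72.1   1.3] [-0.001 -0.001 -0.907]
196 52 [-40.6 -75.9   1.3] [-0.001 -0.001 -0.977]
197 52 [-41.9 -76.7   1.3] [-0.001 -0.001 -0.994]
191 52 [-34.1 -71.1   1.3] [-0.001 -0.001 -0.89 ]
191 115 [-34.1 -71.1 -61.7] [-0.001 -0.001 -0.89 ]
```

```bash
python3 -m inch '[[[0,-6,1,0,0,-0.07,0],[-1,-12,1,0,0,-0.14,0],[-2,-18.5,1,0,0,-0.21,0],[-3.5,-25,1,0,0,-0.28,0],[-5.5,-31,1,0,0,-0.35,0],[-8,-37,1,0,0,-0.42,0],[-11,-43,1,0,0,-0.49,0],[-14,-48.5,1,0,0,-0.56,0],[-17.5,-53.5,1,0,0,-0.63,0],[-21.5,-58.5,1,0,0,-0.7,0],[-26,-63.5,1,0,0,-0.77,0],[-30.5,-68,1,0,0,-0.84,0],[-35.5,-72,1,0,0,-0.91,0],[-40.5,-76,1,0,0,-0.98,0],[-42,-77,1,0,0,-0.99,0],[-42,-77,1,0,0,-0.99,0]]]'
python3 -c "
from h import *
plan([(191,52),(191,115),(131,115),(131,54)])"
```

```text
t: 4.85
ee_pos: [519.6, 194.5, 53.1]
orientation: [-0.455, 3.108, 0.0]
ft_force: [-0.5, 0.6, 0.1]
width: 0.2
grasp_force: 0.1
191 52 [0.1 9.9 1.1] [0.    0.001 0.098]
191 115 [  0.    9.9 -61.9] [0.    0.001 0.098]
131 115 [-53.6  84.6 -61.8] [1.000e-03 1.000e-03 1.146e+00]
131 54 [-53.5  84.6  -0.8] [1.000e-03 1.000e-03 1.146e+00]
```

```bash
python3 -m inch '[[[0,10,0,0,0,0.1,0],[0,10,-30,0,0,0.1,0],[0,10,-62,0,0,0.1,0],[-10,25,-62,0,0,0.25,0],[-20,40,-62,0,0,0.4,0],[-30,55,-62,0,0,0.55,0],[-40,70,-62,0,0,0.7,0],[-54,85,-62,0,0,0.85,0],[-54,85,-62,0,0,1,0],[-54,85,-62,0,0,1.146,0],[-54,85,-62,0,0,1.146,0],[-54,85,-62,0,0,1.146,0]]]'
python3 -c "
from h import *
d=optics.get_image('side');crop(d,'pics/s2.png',40,180,240,200,3)
for s in (150,210):
    a=np.radians(s); print(s,(proj(d,[*(C+112*np.array([np.cos(a),np.sin(a)])),50])-[40,180])*3)
plan([(131,115),(131,53)])"
```

```text
t: 6.05
ee_pos: [546.2, 291.5, 114.7]
orientation: [-1.296, -2.862, 0.001]
ft_force: [-0.5, -0.6, -0.3]
width: 0.5
grasp_force: 0.0
150 [[414.95277411 503.48133781]]
210 [[570.65455719 318.82228689]]
131 115 [-0.6  0.  -0.3] [-0.     0.     0.004]
131 53 [-0.6  0.  61.7] [-0.     0.     0.004]
```

View pics/s2.png

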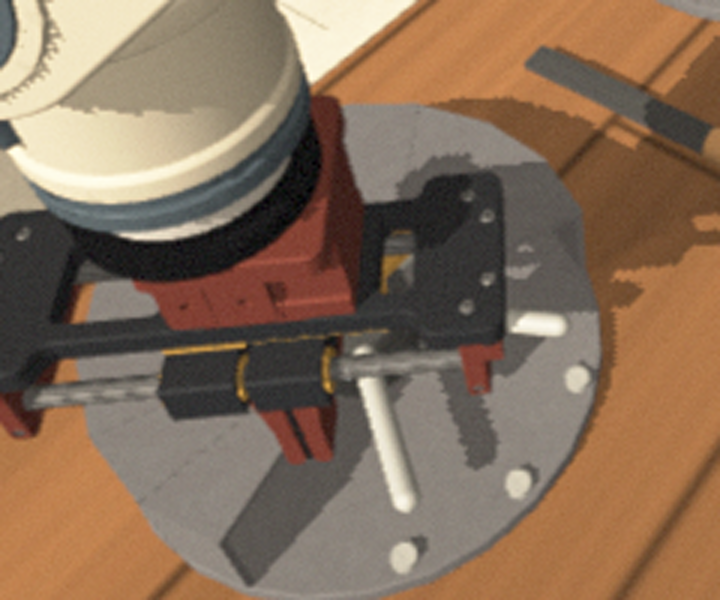

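Spoke tips at (402,503) and (565,323) put the spokes at about 148° and 208°. The first push worked. I'll shift slightly clockwise and go down.

```bash
python3 -m inch '[[[-1,4,10,0,0,0,0],[-1,4,25,0,0,0,0],[-1,4,40,0,0,0,0],[-1,4,55,0,0,0,0],[-1,4,62,0,0,0,0],[-1,4,62,0,0,0,0]]]'
python3 -c "
from h import *
plan([(p,53) for p in range(132,203,5)]+[(202,53)])"
```

```text
t: 6.7
ee_pos: [549.0, 292.8, 50.7]
orientation: [-1.3, -2.858, 0.004]
ft_force: [0.0, 0.4, -0.6]
width: 0.8
grasp_force: 0.0
132 53 [ 0.2 -4.6 -2.2] [-0.003 -0.001 -0.016]
137 53 [ -0.3 -12.6  -2.2] [-0.003 -0.001 -0.103]
142 53 [ -1.5 -20.6  -2.2] [-0.003 -0.001 -0.19 ]
147 53 [ -3.3 -28.4  -2.2] [-0.003 -0.001 -0.278]
152 53 [ -5.9 -36.   -2.2] [-0.003 -0.001 -0.365]
157 53 [ -9.1 -43.4  -2.1] [-0.003 -0.001 -0.452]
162 53 [-12.9 -50.4  -2.1] [-0.003 -0.002 -0.539]
167 53 [-17.3 -57.1  -2.1] [-0.003 -0.002 -0.627]
172 53 [-22.3 -63.4  -2.1] [-0.003 -0.002 -0.714]
177 53 [-27.8 -69.2  -2.1] [-0.003 -0.002 -0.801]
182 53 [-33.8 -74.6  -2.1] [-0.003 -0.002 -0.889]
187 53 [-40.2 -79.4  -2.1] [-0.002 -0.002 -0.976]
192 53 [-47.1 -83.6  -2. ] [-0.002 -0.002 -1.063]
197 53 [-54.3 -87.1  -2. ] [-0.002 -0.002 -1.15 ]
202 53 [-61.7 -90.1  -2. ] [-0.002 -0.003 -1.238]
202 53 [-61.7 -90.1  -2. ] [-0.002 -0.003 -1.238]
```

```bash
python3 -m inch '[[[0,-4.5,-1,0,0,-0.02,0],[0,-12.5,-2,0,0,-0.1,0],[-1.5,-20.5,-2,0,0,-0.19,0],[-3.5,-28.5,-2,0,0,-0.28,0],[-6,-36,-2,0,0,-0.365,0],[-9,-43.5,-2,0,0,-0.45,0],[-13,-50.5,-2,0,0,-0.54,0],[-17.5,-57,-2,0,0,-0.63,0],[-22.5,-63.5,-2,0,0,-0.715,0],[-28,-69,-2,0,0,-0.8,0],[-34,-74.5,-2,0,0,-0.89,0],[-40,-79.5,-2,0,0,-0.975,0],[-47,-83.5,-2,0,0,-1.065,0],[-54.5,-87,-2,0,0,-1.15,0],[-62,-90,-2,0,0,-1.24,0],[-62,-90,-2,0,0,-1.24,0]]]'
python3 -c "
from h import *
plan([(196,53),(196,115),(131,115)])"
```

```text
t: 8.3
ee_pos: [523.6, 187.0, 55.6]
orientation: [-0.604, 3.081, 0.0]
ft_force: [0.7, 0.8, 0.1]
width: 0.6
grasp_force: 0.0
196 53 [ 1.2 10.4  2.6] [-0.     0.002  0.108]
196 115 [  1.1  10.4 -59.4] [-0.     0.002  0.108]
131 115 [-60.6  87.6 -59.3] [1.000e-03 2.000e-03 1.242e+00]
```

```bash
python3 -m inch '[[[1,10,0,0,0,0.1,0],[1,10,-30,0,0,0.1,0],[1,10,-60,0,0,0.1,0],[30,10,-80,0,0,0.1,0],[60,-30,-110,0,0,0.1,0],[90,-70,-110,0,0,0.1,0],[90,-110,-110,0,0,0.1,0],[90,-130,-110,0,0,0.1,0],[90,-130,-110,0,0,0.1,0]]]'
python3 -c "
from h import *
d=optics.get_image('top');crop(d,'pics/c2.png',74,128,144,140,4)
plan([(131,115)])"
```

```text
t: 9.2
ee_pos: [489.5, 31.3, 165.6]
orientation: [-0.44, 3.108, -0.001]
ft_force: [0.1, 0.3, 0.0]
width: 0.5
grasp_force: 0.0
131 115 [-127.4  232.2   50.4] [0.000e+00 1.000e-03 1.137e+00]
```

View pics/c2.png

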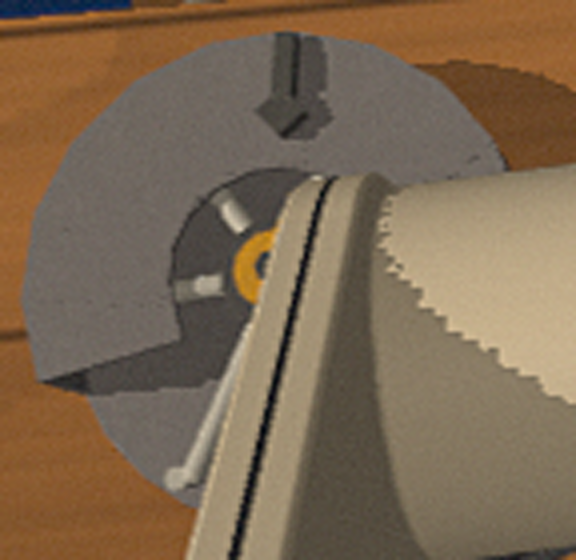

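Arm hides the nose, but the next spoke (end about (185,472)) is clear in the open side, short of straight ahead. Finger goes back to 131°.

```bash
python3 -m inch '[[[-60,130,0,0,0,0.4,0],[-127,232,0,0,0,0.8,0],[-127,232,0,0,0,1.137,0],[-127,232,0,0,0,1.137,0],[-127,232,0,0,0,1.137,0],[-127,232,0,0,0,1.137,0],[-127,232,0,0,0,1.137,0],[-127,232,0,0,0,1.137,0],[-127,232,0,0,0,1.137,0],[-127,232,0,0,0,1.137,0],[-127,232,30,0,0,1.137,0],[-127,232,60,0,0,1.137,0],[-127,232,60,0,0,1.137,0]]]'
python3 -c "
from h import *
d=optics.get_image('top')
p=ray(d,74+187/4,128+470/4,50); print(p, np.degrees(np.arctan2(*(p[:2]-C)[::-1])))
plan([(130,105),(130,53)])"
```

```text
t: 10.55
ee_pos: [542.2, 290.4, 101.3]
orientation: [-1.292, -2.859, 0.008]
ft_force: [-0.2, -0.4, -0.2]
width: 0.7
grasp_force: 0.0
[512.72046419 271.83674102  50.        ] 151.90181732618427
130 105 [-2.1  4.  -1.7] [-0.004 -0.001  0.023]
130 53 [-2.2  4.2 50.3] [-0.004 -0.001  0.023]
```

```bash
python3 -m inch '[[[-2,4,10,0,0,0.02,0],[-2,4,25,0,0,0.02,0],[-2,4,40,0,0,0.02,0],[-2,4,50,0,0,0.02,0],[-2,4,50,0,0,0.02,0],[-2,4,50,0,0,0.02,0]]]'
python3 -c "
from h import *
plan([(p,53) for p in (135,140,145,150,155,159)])"
```

```text
t: 11.2
ee_pos: [549.1, 292.6, 54.3]
orientation: [-1.325, -2.848, 0.001]
ft_force: [0.3, 0.1, 0.3]
width: 0.3
grasp_force: 0.0
135 53 [-0.  -9.3  1.3] [-0.001 -0.    -0.085]
140 53 [ -1.  -17.3   1.3] [-0.001 -0.    -0.173]
145 53 [ -2.8 -25.1   1.3] [-0.001 -0.    -0.26 ]
150 53 [ -5.2 -32.8   1.3] [-0.001 -0.    -0.347]
155 53 [ -8.2 -40.2   1.3] [-0.001 -0.    -0.434]
159 53 [-11.1 -45.9   1.3] [-0.001 -0.    -0.504]
```

```bash
python3 -m inch '[[[0,-9,1,0,0,-0.085,0],[-1,-17,1,0,0,-0.17,0],[-3,-25,1,0,0,-0.26,0],[-5,-33,1,0,0,-0.35,0],[-8,-40,1,0,0,-0.435,0],[-11,-46,1,0,0,-0.5,0],[-11,-46,1,0,0,-0.5,0],[-11,-46,1,0,0,-0.5,0]]]'
python3 -m inch '[[[0,5,0,0,0,0,0],[0,8,0,0,0,0,0],[0,8,-30,0,0,0,0],[0,8,-60,0,0,0,0],[0,-30,-100,0,0,0,0],[0,-80,-120,0,0,0,0],[0,-130,-120,0,0,0,0],[0,-180,-120,0,0,0,0],[0,-230,-120,0,0,0,0],[0,-280,-120,0,0,0,0],[0,-330,-120,0,0,0,0],[0,-380,-120,0,0,0,0],[0,-380,-120,0,0,0,0],[0,-380,-120,0,0,0,0]]]'
python3 -c "
from h import *
d=optics.get_image('top');crop(d,'pics/c3.png',74,128,144,140,4)
plan([(150,115),(150,53)])"
```

```text
t: 12.0
ee_pos: [521.6, 254.8, 54.3]
orientation: [0.582, 3.086, 0.001]
ft_force: [-0.0, -0.4, -0.9]
width: 0.5
grasp_force: 0.0
t: 13.4
ee_pos: [383.5, -100.6, 173.9]
orientation: [0.585, 3.086, 0.0]
ft_force: [0.6, -0.4, -0.5]
width: 0.7
grasp_force: 0.0
150 115 [3.000e-01 3.941e+02 5.900e+01] [0.    0.001 0.151]
150 53 [3.000e-01 3.941e+02 1.210e+02] [0.    0.001 0.151]
```

View pics/c3.png

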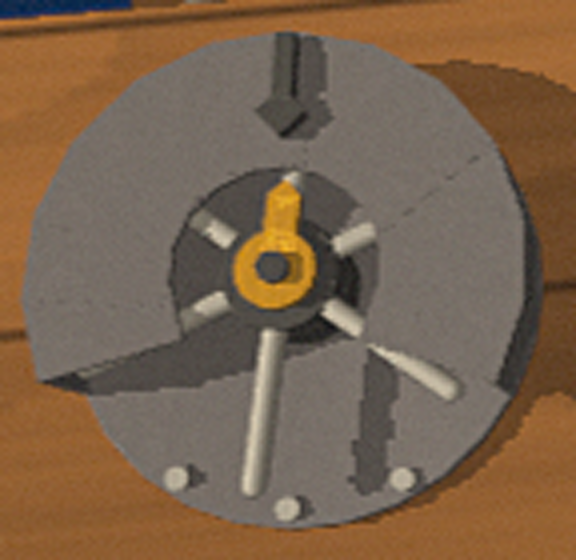

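Nose (tip 290,183) now points nearly at the pointer (tip 288,137). Next I'll take the side view and measure with both.

```bash
python3 -c "
from h import *
d=optics.get_image('side');crop(d,'pics/s3.png',60,205,190,160,4)"
```

```text
(no output)
```

View pics/s3.png

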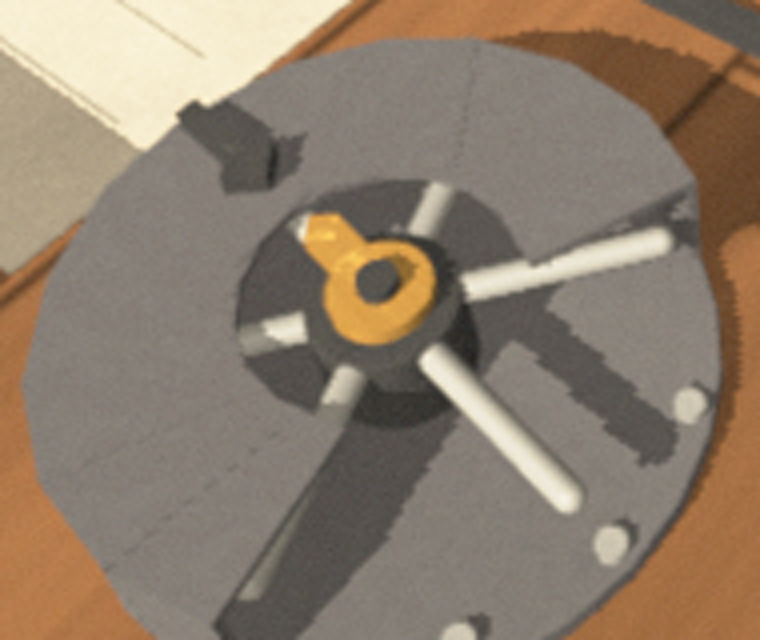

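```bash
cat > fit.py <<'E'
from h import *
from scipy.optimize import least_squares
T=optics.get_image("top"); S=optics.get_image("side")
# feature: name -> (top crop px, side crop px)
F=dict(bolt=((273,265),(380,281)),s180=((252,487),(569,497)),s240=((452,390),(662,240)),
 po=((288,38),(188,110)),pi=((287,132),(240,180)),m0=((288,507),(612,545)),m1=((178,476),(460,635)),m2=((403,478),(690,405)),nose=((290,183),None))
def model(p):
    cx,cy,psi,th,rs,zs,ha,rsp,rpi=p[:9]
    P=dict(bolt=(0,0,70),s180=(rsp,psi+th+np.pi,50),s240=(rsp,psi+th+np.pi*4/3,50),po=(120,psi,74),pi=(rpi,psi,74),
     m0=(rs,psi+np.pi,zs),m1=(rs,psi+np.pi-ha,zs),m2=(rs,psi+np.pi+ha,zs),nose=(46,psi+th,64))
    return {k:(cx+r*np.cos(a),cy+r*np.sin(a),z) for k,(r,a,z) in P.items()}
def res(p,full=False):
    P=model(p);o=[]
    for k,(a,b) in F.items():
        for d,q,x0,y0,off in((T,a,74,128,p[9:11]),(S,b,60,205,p[11:13])):
            if q: o.append(proj(d,P[k])[0]+off-((np.array(q)+.5)/4-.5+[x0,y0]))
    return np.array(o) if full else np.r_[np.ravel(o),p[9:]*.5]
s=least_squares(res,[607,221.5,-.1,0,116,16,.5,108,68,0,0,0,0],loss="soft_l1")
p=s.x; J=s.jac; sd=np.sqrt(np.diag(np.linalg.inv(J.T@J)))
print(p.round(3)); print("yaw,theta deg",np.degrees(p[2:4]),"sd per px",np.degrees(sd[2:4])); print(np.round(res(p,1),1).tolist())
E
python3 fit.py
```

```text
[ 6.06061e+02  2.22789e+02 -9.40000e-02 -6.40000e-02  1.14778e+02
  1.78020e+01  5.22000e-01  1.05651e+02  6.94420e+01  4.03000e-01
 -4.58000e-01  2.10000e-02  7.32000e-01]
yaw,theta deg [-5.38245146 -3.65044451] sd per px [0.33337238 0.66815909]
[[-0.1, 0.7], [-0.4, -0.2], [1.1, -0.3], [0.2, 0.3], [0.3, 0.3], [-0.2, 1.3], [-0.2, -0.6], [0.2, -0.1], [-1.7, -0.3], [5.8, -1.3], [0.2, 0.3], [-0.3, -0.7], [0.4, 0.5], [-0.1, 1.1], [-0.2, 0.0], [-0.4, -0.3], [-0.3, -0.4]]
```

Fit: wheel at -3.65°, so about 5.9 mm more at the finger radius. I'll retrace to the old contact and push that much further.

```bash
python3 -m inch '[[[0,50,0,0,0,0,0],[0,100,0,0,0,0,0],[0,150,0,0,0,0,0],[0,200,0,0,0,0,0],[0,250,0,0,0,0,0],[0,300,0,0,0,0,0],[0,350,10,0,0,0,0],[0,388,30,0,0,0,0],[0,388,60,0,0,0,0],[0,388,90,0,0,0,0],[0,388,120,0,0,0,0],[0,384,120,0,0,0,0],[0,380,120,0,0,0,0],[0,378,120,0,0,-0.02,0],[0,376,120,0,0,-0.04,0],[0,374,120,0,0,-0.064,0],[0,374,120,0,0,-0.064,0],[0,374,120,0,0,-0.064,0]]]'
python3 -m inch '[[[0,5,0,0,0,0,0],[0,8,0,0,0,0,0],[0,8,-30,0,0,0,0],[0,8,-60,0,0,0,0],[0,-30,-100,0,0,0,0],[0,-80,-120,0,0,0,0],[0,-130,-120,0,0,0,0],[0,-180,-120,0,0,0,0],[0,-230,-120,0,0,0,0],[0,-280,-120,0,0,0,0],[0,-330,-120,0,0,0,0],[0,-380,-120,0,0,0,0],[0,-380,-120,0,0,0,0],[0,-380,-120,0,0,0,0]]]'
python3 -c "
from h import *
crop(optics.get_image('top'),'pics/c4.png',74,128,144,140,4)
crop(optics.get_image('side'),'pics/s4.png',60,205,190,160,4)"
```

```text
t: 15.4
ee_pos: [519.6, 249.2, 54.4]
orientation: [0.48, 3.103, 0.001]
ft_force: [0.8, 0.7, 1.1]
width: 0.7
grasp_force: 0.7
t: 16.8
ee_pos: [403.9, -114.3, 173.7]
orientation: [-0.486, -3.104, -0.0]
ft_force: [-0.4, 0.7, 0.6]
width: -0.1
grasp_force: 0.0
```

View pics/c4.png

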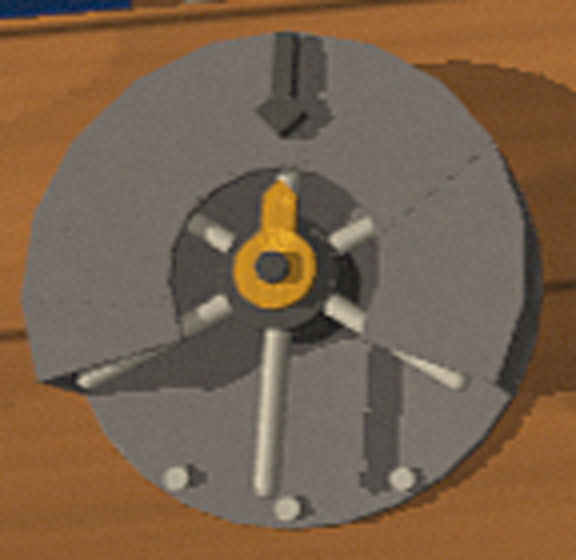

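View pics/s4.png

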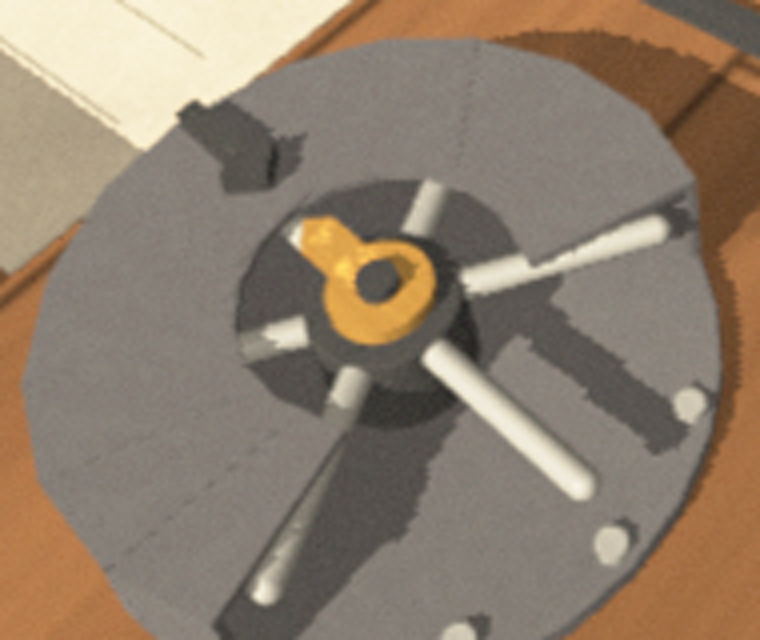

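Spoke ends are now at (263,488), (456,381) and (88,381) in the top view, and (583,487), (660,229) and (264,594) in the side view. Refitting.

```bash
sed -i 's/s180=((252,487),(569,497)),s240=((452,390),(662,240))/s180=((263,487),(580,485)),s240=((455,380),(658,229)),s120=((90,380),(264,591))/; s/(240,180)/None/; s/((290,183),None)/((281,183),None)/; s/P=dict(/P=dict(s120=(rsp,psi+th+np.pi*2\/3,50),/' fit.py; python3 fit.py
```

```text
[ 6.06485e+02  2.23453e+02 -9.50000e-02 -1.00000e-02  1.14758e+02
  1.65980e+01  5.23000e-01  1.06232e+02  6.88210e+01  3.67000e-01
 -3.42000e-01  4.42000e-01  3.42000e-01]
yaw,theta deg [-5.41880063 -0.58965239] sd per px [0.34474326 0.59092545]
[[-0.5, 0.7], [-0.5, -0.4], [0.8, 0.1], [0.7, 0.5], [1.0, 0.5], [0.2, 0.9], [0.3, -0.6], [0.5, -0.9], [-0.6, -0.7], [0.1, -0.4], [-2.1, -0.1], [-0.0, 0.3], [-0.4, -0.5], [0.2, 0.4], [-0.2, 1.3], [-0.4, -0.0], [-0.5, -0.1], [0.4, -0.5]]
```

```bash
python3 -c "
from workcell import ctrl
print(ctrl.close_job())"
```

```text
the job is handed in; nothing more can be done
None
```

The latch nose points at its index pointer, measured at −0.6° with about 0.6° uncertainty. It took four spoke pushes through the open side, the round fixture was not touched, and the job is handed in at about 17 s with the arm clear.

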